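# Gauge the depth of a drilled furniture foot

### The job

Check how deep the sloping hole in the wooden furniture foot was drilled: take the depth gauge from its rest, push its rod down the steel guide tube until the collar stops fully home on the tube's mouth, and let it stay there a moment. Then draw it all the way out and, without disturbing the plunger's reading, hold the gauge level and still with its tip over the middle of the white card, about 20 cm above the bench. Finish still holding it there in the gripper, clear of the cradle and the rest, and leave the glue bottle, screwdriver and tape measure where they are.

Things in the scene. Friction and masses are not known exactly. Their poses are not given: they have to be found in the camera images.
- gauge: Depth gauge, 235 mm long, about 170 g, lying level on its rest, its axis 60 mm above the bench. Origin on the axis, in the collar's stop face (facing the tip). +x runs along the axis from tip to handle; +z is up as it lies. Brass collar 28 mm across, x = 0 to +10 mm; steel rod 10 mm across, x = -85 to 0; thin 6 mm plunger out of the rod's end, to x = -105 mm when fully out.
- tip (a point): End of the gauge's plunger, on the gauge's axis (x = -105 mm in the gauge's frame when the plunger is fully out, x = -90 mm after a correct measurement).
- plunger (a joint): How far the plunger is pushed into the rod, m: 0 fully out (20 mm showing), at most 0.020. Stiff sliding fit: moves under a push of about 2 N along it and stays where it is left. The hole's floor pushes it in to 0.015 as the collar comes home; it starts at 0 to 0.004.
- guide_mouth (a point): Centre of the guide tube's open mouth, 120 mm above the bench. Its +z points out of the mouth along the tube, 40 degrees above level, at cradle yaw 0 away from the robot; +x points 50 degrees below level in the same upright plane. Steel tube 30 mm across, bore 14 mm, standing 30 mm out of a 45 mm square wooden foot; tube and hole are 90 mm deep together, floor flat.
- cradle: Fixed plywood cradle with base 200 by 120 mm and 12 mm thick and two cheeks up to 62 mm high, holding the wooden foot and guide tube sloping. Origin on the bench straight below the guide mouth; the base reaches from x = -150 to +50 mm, and the mouth looks along its +x and up.
- rest: Fixed plywood rest, base 200 by 60 mm, 10 mm thick, with two notched posts 12 mm thick, 44 mm wide, up to 63 mm high, at x = -110 and +52 mm, under the rod and the handle's end. Origin on the bench below the handle's free part (about gauge x = +65 mm). The gauge lies along its x, tip to -x.
- card: White reading card fixed on the bench, 80 by 110 mm (x, y), 3 mm thick; origin at the centre of its underside.
- glue: Bystander: upright white glue bottle, 56 mm across and 150 mm tall; origin at the centre of its base.
- screwdriver: Bystander: screwdriver lying on the bench, about 200 mm long, along its x; origin under its middle.
- tape: Bystander: black tape measure, 70 by 35 by 60 mm; origin at the centre of its underside.
- handle (a point): Middle of the free part of the gauge's handle, on its axis, 65 mm from the collar's stop face (gauge x = +65 mm). Dark wood handle, rectangular, 16 mm wide in y, 22 mm high in z, from gauge x = +10 to +130 mm; free to be gripped from above from x = +20 to +100 mm. Axes as the gauge's.
Things that resemble listed ones, but are neither listed nor needed, are in the scene too. Leave any purple look-alike of the gauge alone. Leave any blue look-alike of the cradle alone.

How it is judged (in metres and radians):
On the way, in this order (a step that is already met when the one before it is completed fails the run):
1. the rod is fully in the guide tube, the collar home on its mouth and the plunger pushed in by the hole's floor (distance between gauge and guide_mouth below 0.005 m and z of gauge in the frame of guide_mouth below 0.002 m and angle between the x axis of gauge and the z axis of guide_mouth, either way round below 0.08 rad and value of joint plunger above 0.0125 m), for 0.2 s.
2. the gauge is drawn right out of the tube, the plunger still showing its reading (distance between tip and guide_mouth above 0.02 m and z of gauge in the frame of guide_mouth above 0.09 m and value of joint plunger above 0.0125 m), for 0.1 s.
At the end, for the whole second after the job is handed in: The gripper holds the gauge still (under 20 mm/s), level within 8 degrees, its tip within 35 mm (horizontally) of the card's centre and 140 to 260 mm above the bench, the plunger still at its reading of 15 mm within 2.5 mm, and neither gauge nor arm touches cradle or rest (angle between gauge's own x axis and vertical between 1.431 and 1.711 rad and horizontal distance between tip and card below 0.035 m and height (world z) of tip between 0.14 and 0.26 m and value of joint plunger between 0.0125 and 0.0175 m and linear speed of gauge below 0.02 m/s and contact force between the fingers and gauge above 1 N and contact force between each of gauge, the arm and cradle below 0.1 N and contact force between each of gauge, the arm and rest below 0.1 N); the arm keeps its last pose, push and grip.
It fails at once if a bystander is disturbed (distance of any of glue, screwdriver, tape from where it was at the start of the episode above 0.03 m).
It also fails if it takes over 50 s, if anything falls off the work surface, if the arm or the gripper's body presses on something with over 40 N, if the wrist force passes 120 N, or if a joint passes its speed limit or range.

### The arm

A 6-joint arm with a two-finger parallel gripper is mounted at the origin on the work surface. World frame = base frame: x ahead of the robot, y to its left, z up, the work surface at z = 0. Lengths are in mm, angles in rad, forces in N, time in s.
With the tool pointing down it reaches from about 350 to 775 mm from the base axis. Payload 7.3 kg.
Tool frame: the origin (TCP) lies on the front face of the gripper's body, between the roots of the fingers; the fingertips stand 66 mm ahead of it and the grasp point (between the pads) lies 47 mm ahead of it (bot.tip_extent is the distance from the TCP to the fingertips, in mm); z points along the fingers, y is the line along which they close (so a half turn about z gives the same grasp; the last joint's range is limited). The gripper opens to 92 mm and grips with 3 to 60 N. Pads are 19 mm wide; open, the fingers measure 130 mm over their backs; the gripper's body (75 mm by 190 mm) begins 47 mm behind the grasp point.
Start: joints at [-1.438, 0.342, 1.524, -0, 1.275, -0.146], TCP at [144.502, -504.735, 292.241] pointing down, gripper open.
Joint ranges: [-2.53, 2.53], [-0.77, 2.02], [0.04, 2.7], [-1, 4.14], [0.28, 2.66], [-3.11, 3.11]. Speed limits (rad/s): [2.57, 2.57, 3.14, 3.14, 3.14, 3.14].

### API

Orientations are given as [roll, pitch, yaw] about the fixed x, y, z axes, in that order (R = Rz(yaw) Ry(pitch) Rx(roll)).
In Python, from plant import readout, viewer, order, bot gives the robot as it stands.
- The arm moves only by the shell command python3 -m creep 'ROWS'. ROWS is text: rows parted by semicolons, each of 7 numbers parted by spaces: the shift along the world's x, y, z in m, then the turn, a rotation vector about the world's x, y, z in rad, then the opening in per cent of the stroke, from 0 (shut) to 100 (fully open). A call has 1 to 8 rows; each row shifts and turns the commanded pose from where the row before left it; what a row does not reach is not made up. A row lasts 1/12 s, in which the tool goes at most 41.7 mm and 7.16 degrees, less where a joint would pass 70% of its speed; a pose out of reach is approached as far as the arm can. A call is refused whole if a number of a shift passes 0.0417 or a number of a turn 0.125, either way. A call with a gripper value outside its range is refused whole. The fingers move at their own pace and stop on an object; the grip force is fixed at half the most. Time passes only in rows, so rows that do not move let the fingers close. It gives the time, the measured TCP pose, the force, the opening and the grip force at its end, in the units of the state.
- readout.get_obs(): the state, without advancing time (a new reading comes with each control period).
- viewer.capture(name): name is "side" or "top" or "wrist"; returns the picture (400x640x3 uint8, red, green, blue); there is no depth.
- viewer.camera_info(name): a dict with "fx", "fy", "cx", "cy" (pixels), "D" ([k1, k2, p1, p2, k3] as OpenCV has them; the pictures are not rectified), "origin" and "rotation" of the camera in the world. Camera axes: x right, y up, looking along -z (the intrinsics and any distortion apply to the point x, -y, -z); pixel columns grow to the right and rows downward; lengths in mm; the calibration is good to about 2 mm. A picture is of the moment at which its call begins: read the wrist's pose just before it. camera_info takes no time and is no camera call; for the wrist camera it gives the pose at the moment of the call.
- order.close_job(): hands the job in; it is judged then, once.
The state is a dict: "time": time; "joint_positions": joint angles; "dq": joint speeds; "tau": joint torques, N m; "tool_pos": TCP position; "tcp_rot": TCP orientation; "contact_force": force on the tool from outside, world axes, zero at the start; "moment": the same for the moment, N m; "grip_width": finger opening in mm; "finger_force": force on a finger pad.
Only numpy, scipy, OpenCV 4.12 (cv2) and the standard library are available. Lean on these libraries where they do the work, as an engineer would, in place of code of your own. Each camera call takes 0.05 s, during which the arm holds its last target. There are 200 camera calls.

## Working session

There is one attempt and no reset: what is moved stays moved. The work goes in short steps, Python scripts to look and compute and a shell command to move; the robot and the scene stay as the last step left them, time stands still between calls to the robot, and variables do not carry over. Pictures are saved under pics/ and viewed, at most 10 in all, crops included, and the job is handed in when it is done.

```bash
mkdir -p pics; python3 - <<'E'
from plant import readout, viewer, order, bot
import cv2,json
print(readout.get_obs())
for n in ("top","side","wrist"):
    print(n,viewer.camera_info(n)); im=viewer.capture(n); cv2.imwrite(f"pics/{n}0.png",im[...,::-1])
E
```

```text
{'time': 0.0, 'joint_positions': array([-1.43798957e+00,  3.42743085e-01,  1.52498934e+00,  3.61318998e-06,
        1.27537936e+00, -1.46000750e-01]), 'dq': array([ 0.00041649, -0.00216633,  0.00139869,  0.00131245,  0.00085267,
       -0.00059146]), 'tau': array([ 2.26861830e-04, -4.31240916e+01, -2.44219261e+01,  7.17903790e-02,
        5.59670012e-02, -1.20004215e-04]), 'tool_pos': array([ 144.46800332, -504.43006963,  291.54396738]), 'tcp_rot': array([-3.14009018e+00, -2.24426122e-04,  2.78806282e-01]), 'contact_force': array([ 0.25954949, -0.21341977, -0.61776756]), 'moment': array([ 0.00054567, -0.01745122,  0.00868039]), 'finger_force': 0.0, 'grip_width': 91.66622552762074}
top {'fx': 511.4852406863202, 'fy': 511.4852406863202, 'cx': 321.0070092029387, 'cy': 205.7671492505622, 'D': array([0.02734412, 0.        , 0.        , 0.        , 0.        ]), 'origin': array([ 204.50326109,  -18.34364894, 1757.64766176]), 'rotation': array([ 0.20705705, -0.00527483, -1.54270433])}
side {'fx': 439.28487227705807, 'fy': 439.28487227705807, 'cx': 321.778594890687, 'cy': 191.993136731965, 'D': array([0.02746499, 0.        , 0.        , 0.        , 0.        ]), 'origin': array([405.63736654, 719.69145383, 967.98463982]), 'rotation': array([ 0.74114961, -0.00643662, -2.92469841])}
wrist {'fx': 345.6260276440179, 'fy': 345.6260276440179, 'cx': 325.7793552585689, 'cy': 197.63348919005696, 'D': array([0.015084, 0.      , 0.      , 0.      , 0.      ]), 'origin': array([ 216.73502316, -483.77411075,  384.22787639]), 'rotation': array([-2.84203626e-01,  7.50499749e-05, -1.29241137e+00])}
```

View pics/top0.png

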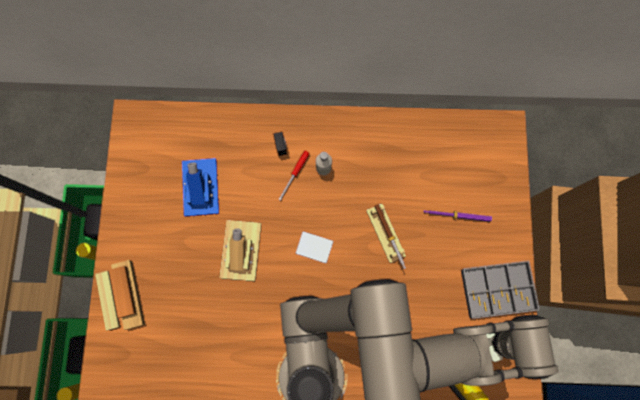

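View pics/side0.png

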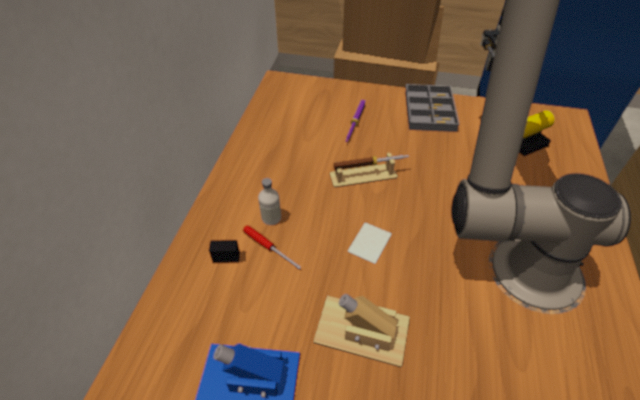

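Top view: the candidates for the gauge are the brown/steel one on the plywood rest, (375,208) to (404,270), and the purple one at (457,215). The brown one fits because it has the dark wood handle and lies on the rest. The candidates for the cradle are plywood at (240,250) and blue at (199,187), and the plywood one is meant. The card is at (315,247). I'll confirm both choices in one crop.

```bash
cat > h.py <<'E'
import numpy as np, cv2
from scipy.spatial.transform import Rotation as R
from plant import readout, viewer, order, bot
def ray(ci,uv):
    K=np.array([[ci['fx'],0,ci['cx']],[0,ci['fy'],ci['cy']],[0,0,1]])
    p=cv2.undistortPoints(np.array(uv,float).reshape(-1,1,2),K,np.array(ci['D'])).reshape(-1,2)
    d=np.c_[p[:,0],-p[:,1],-np.ones(len(p))]@R.from_euler('xyz',ci['rotation']).as_matrix().T
    return np.array(ci['origin']),d/np.linalg.norm(d,axis=1)[:,None]
def plane(ci,uv,z):
    o,d=ray(ci,uv); return o+d*((z-o[2])/d[:,2])[:,None]
def tri(c1,u1,c2,u2):
    o1,d1=ray(c1,u1);o2,d2=ray(c2,u2);d1=d1[0];d2=d2[0]
    s=np.linalg.lstsq(np.c_[d1,-d2],o2-o1,rcond=None)[0]
    a=o1+s[0]*d1;b=o2+s[1]*d2; return (a+b)/2,np.linalg.norm(a-b)
E
python3 - <<'E'
from h import *
im=cv2.imread('pics/top0.png'); 
a=cv2.resize(im[190:290,355:420],None,fx=6,fy=6,interpolation=2)
b=cv2.resize(im[190:290,210:275],None,fx=6,fy=6,interpolation=2)
cv2.imwrite('pics/crop.png',np.hstack([a,b]))
c=viewer.camera_info('top')
g=lambda uv,z:plane(c,[uv],z)[0].round(1)
print('handle end',g((375,206),60),'tip',g((404,270),60))
m=(im.min(2)>190).astype(np.uint8); m[:, :290]=0;m[:,340:]=0;m[:225]=0;m[270:]=0
q=cv2.minAreaRect(cv2.findNonZero(m));print('card',q,g(q[0],3))
print('mouth',g((238,232),120),'cradle centre',g((240,250),12))
print('glue',g((323,165),75),'sd',g((280,198),5),g((307,153),10),'tape',g((281,145),30))
E
```

```text
handle end [ 565.8 -200.4   60. ] tip [ 352.5 -297.4   60. ]
card ((313.9847717285156, 246.7351531982422), (30.972829818725586, 22.286724090576172), 17.744670867919922) [428.3   2.9   3. ]
mouth [454.2 248.4 120. ] cradle centre [408.8 255.3  12. ]
glue [700.6 -20.1  75. ] sd [596.4 127.4   5. ] [762.5  38.1  10. ] tape [782.9 130.3  30. ]
```

View pics/crop.png

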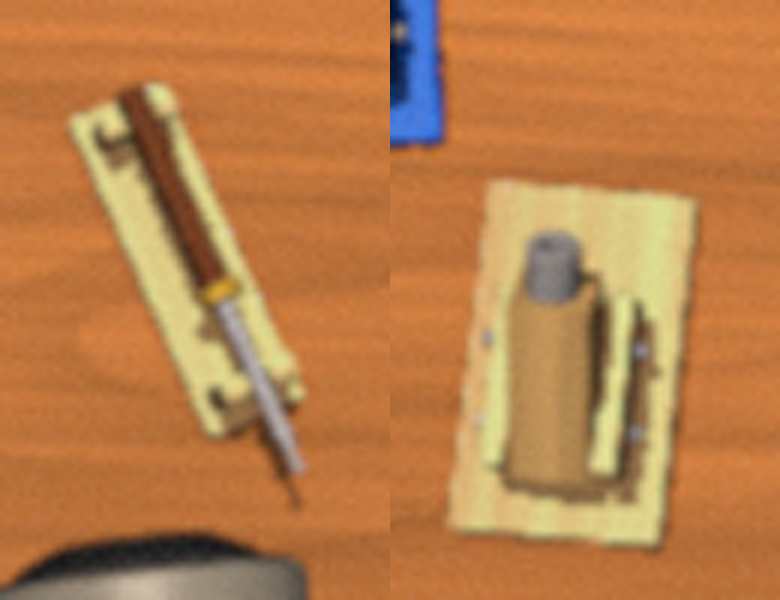

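The crop confirms it: the left panel shows the brown-handled gauge with brass collar on the plywood rest, collar at about (391.7,238.7) in the full picture. The right panel shows the plywood cradle with its steel tube mouth at about (237,231). Next I move over the gauge.

```bash
python3 -m creep '0.028 0.022 -0.003 0 0 0.012 100;0.028 0.022 -0.003 0 0 0.012 100;0.028 0.022 -0.003 0 0 0.012 100;0.028 0.022 -0.003 0 0 0.012 100;0.028 0.022 -0.003 0 0 0.012 100;0.028 0.022 -0.003 0 0 0.012 100;0.028 0.022 -0.003 0 0 0.012 100;0.028 0.022 -0.003 0 0 0.012 100' | tail -5; python3 -m creep '0.028 0.022 -0.003 0 0 0.012 100;0.028 0.022 -0.003 0 0 0.012 100;0.028 0.022 -0.003 0 0 0.012 100;0.028 0.022 -0.003 0 0 0.012 100;0 0 0 0 0 0 100;0 0 0 0 0 0 100' | tail -5
python3 - <<'E'
from h import *
im=viewer.capture('wrist'); cv2.imwrite('pics/w1.png',im[...,::-1]); print(readout.get_obs()['tool_pos'],readout.get_obs()['tcp_rot'])
import pickle; pickle.dump(viewer.camera_info('wrist'),open('w1.pkl','wb'))
E
```

```text
tool_pos: [369.6, -327.3, 268.0]
tcp_rot: [-3.141, 0.0, 0.375]
contact_force: [0.3, -0.6, -0.9]
grip_width: 91.8
finger_force: 0.0
tool_pos: [481.3, -239.3, 255.5]
tcp_rot: [-3.141, 0.001, 0.426]
contact_force: [-0.6, -0.1, -0.2]
grip_width: 91.4
finger_force: 0.0
[ 480.50030975 -240.2703543   255.78051142] [-3.14093408e+00  9.24987269e-04  4.24461484e-01]
```

View pics/w1.png

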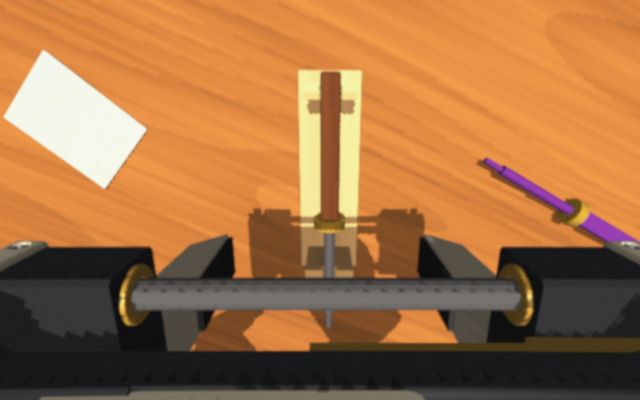

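The wrist view shows the gauge upright in the picture: handle (330,72) to (330,218), collar (329,222), tip (329,328). The white card has corners (44,50), (147,130), (107,188) and (4,117). The purple look-alike is to the right at (575,210).

```bash
python3 - <<'E'
from h import *; import pickle
c=pickle.load(open('w1.pkl','rb')); im=cv2.imread('pics/w1.png'); hsv=cv2.cvtColor(im,cv2.COLOR_BGR2HSV)
m=((hsv[...,2]<150)&(hsv[...,1]>110)&((hsv[...,0]<13)|(hsv[...,0]>170))); k=np.zeros_like(m);k[76:212,318:345]=1;m&=k
rows=[(np.where(m[r])[0].mean(),r,np.sum(m[r])) for r in range(78,210) if m[r].sum()>5]
rows=np.array(rows); print(rows[::25].round(1))
P=plane(c,rows[:,:2],71.0); f=np.polyfit(P[:,0],P[:,1],1); print('yaw',np.arctan(f[0]))
cap=plane(c,[(329.5,72)],71)[0]; print('end top',cap)
# collar brass rows
b=(hsv[...,0]>18)&(hsv[...,0]<32)&(hsv[...,1]>150)&(hsv[...,2]>90); k[:]=0;k[205:240,310:350]=1;b&=k
ys,xs=np.where(b); print('brass',xs.min(),xs.max(),ys.min(),ys.max()); print(plane(c,[(xs.mean(),ys.min()),(xs.mean(),ys.max())],74), plane(c,[(xs.mean(),ys.max())],60))
print('at x=507 y',np.polyval(f,507))
w=(im.min(2)>200).astype(np.uint8); w[:,160:]=0;w[200:]=0
q=cv2.minAreaRect(cv2.findNonZero(w)); M=cv2.moments(w,True); print('card',plane(c,[(M['m10']/M['m00'],M['m01']/M['m00'])],3))
E
```

```text
[[331.7  78.   13. ]
 [330.5 103.   17. ]
 [329.9 128.   15. ]
 [329.5 153.   16. ]
 [329.5 178.   16. ]
 [329.5 203.   16. ]]
yaw 0.4097747923125209
end top [ 566.090231   -204.70831274   71.        ]
brass 315 344 214 232
[[ 463.84243414 -250.83273182   74.        ]
 [ 449.09227654 -257.53894815   74.        ]] [[ 443.98894737 -260.00702997   60.        ]]
at x=507 y -231.8892580620837
card [[427.70832288   3.70821199   3.        ]]
```

```bash
python3 -m creep '0.009 0.003 0 0 0 -0.007 60;0.009 0.003 -0.02 0 0 0 60;0.01 0.003 -0.03 0 0 0 60;0 0 -0.03 0 0 0 60;0 0 -0.03 0 0 0 60;0 0 -0.02 0 0 0 60;0 0 0 0 0 0 60;0 0 0 0 0 0 60' | tail -5
python3 - <<'E'
from h import *
im=viewer.capture('wrist'); cv2.imwrite('pics/w2.png',im[...,::-1]); o=readout.get_obs();print(o['tool_pos'],o['tcp_rot'])
import pickle; pickle.dump(viewer.camera_info('wrist'),open('w2.pkl','wb'))
E
```

```text
tool_pos: [508.0, -232.5, 125.9]
tcp_rot: [-3.14, 0.001, 0.414]
contact_force: [-0.2, 0.2, -0.4]
grip_width: 55.3
finger_force: 0.0
[ 508.7751128  -232.74832458  127.19482655] [ 3.14052935e+00 -6.61305049e-04  4.14188756e-01]
```

View pics/w2.png

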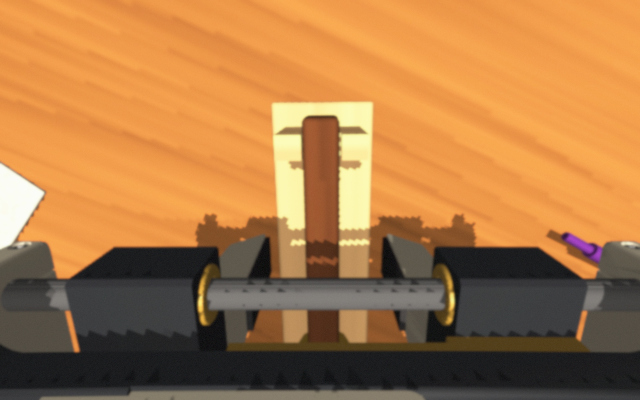

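The handle sits between the fingers at column 321 (finger centre is about 326). I shift about 2 mm left, descend and close.

```bash
python3 -m creep '-0.001 0.002 -0.01 0 0 0 60;0 0 -0.01 0 0 0 60;0 0 0 0 0 0 60;0 0 0 0 0 0 0;0 0 0 0 0 0 0;0 0 0 0 0 0 0;0 0 0 0 0 0 0;0 0 0 0 0 0 0' | tail -5
python3 -m creep '0 0 0 0 0 0 0;0 0 0 0 0 0 0;0 0 0 0 0 0 0;0 0 0 0 0 0 0' | tail -5
```

```text
tool_pos: [507.6, -229.8, 106.5]
tcp_rot: [3.141, -0.0, 0.416]
contact_force: [-0.5, 1.5, -0.4]
grip_width: 26.4
finger_force: 0.0
tool_pos: [507.6, -229.8, 106.4]
tcp_rot: [3.141, -0.0, 0.416]
contact_force: [0.3, 0.4, 1.3]
grip_width: 15.8
finger_force: 30.0
```

```bash
python3 -m creep '0 0 0.01 0 0 0 0;0 0 0.02 0 0 0 0;0 0 0.03 0 0 0 0;0 0 0.03 0 0 0 0;0 0 0.03 0 0 0 0;0 0 0.03 0 0 0 0;-0.01 0.02 0 0 0 -0.04 0;-0.01 0.03 0 0 0 -0.04 0' | tail -5
python3 -m creep '-0.01 0.036 0 0 0 -0.04 0;-0.01 0.036 0 0 0 -0.04 0;-0.01 0.036 0 0 0 -0.04 0;-0.01 0.036 0 0 0 -0.04 0;-0.01 0.036 0 0 0 -0.04 0;-0.01 0.036 0 0 0 -0.04 0;-0.01 0.036 0 0 0 -0.04 0;-0.01 0.036 0 0 0 -0.04 0' | tail -5
python3 -m creep '-0.015 0.036 0 0 0 -0.04 0;-0.01 0.036 0 0 0 -0.03 0;-0.005 0.02 0 0 0 0 0;0 0 0 0 0 0 0;0 0 0 0 0 0 0' | tail -5
python3 - <<'E'
from h import *
im=viewer.capture('wrist'); cv2.imwrite('pics/w3.png',im[...,::-1]); o=readout.get_obs();print(o['tool_pos'],o['tcp_rot'])
import pickle; pickle.dump(viewer.camera_info('wrist'),open('w3.pkl','wb'))
c=viewer.camera_info('top')
q=np.array([(490,180),(697,197),(660,548),(450,530)],float);q[:,0]-=390;q=q/6+[210-.5,190-.5];print(plane(c,q,12).round(1))
E
```

```text
tool_pos: [488.1, -181.3, 258.7]
tcp_rot: [3.137, -0.003, 0.332]
contact_force: [-0.5, 0.4, -3.1]
grip_width: 15.9
finger_force: 30.0
tool_pos: [406.4, 109.8, 256.9]
tcp_rot: [3.142, -0.001, 0.014]
contact_force: [1.2, -0.1, -2.2]
grip_width: 16.0
finger_force: 30.0
tool_pos: [376.9, 201.1, 256.6]
tcp_rot: [3.141, -0.0, -0.051]
contact_force: [-0.1, -0.8, -2.0]
grip_width: 16.1
finger_force: 30.0
[377.26471138 200.332659   256.54219101] [ 3.14118136e+00 -2.32972709e-04 -5.26394662e-02]
[[513.2 309.5  12. ]
 [506.7 189.8  12. ]
 [305.8 200.   12. ]
 [312.6 318.6  12. ]]
```

View pics/w3.png

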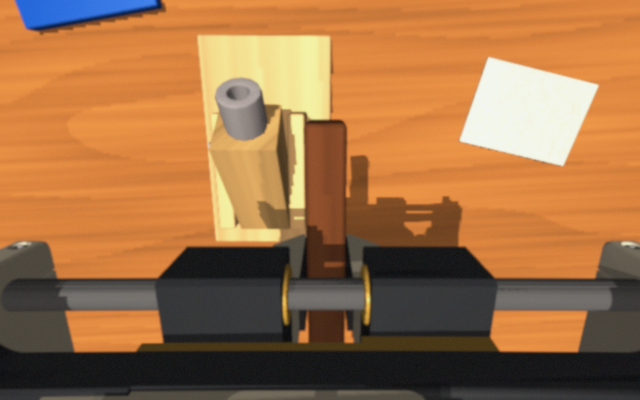

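The wrist view shows the tube mouth at about (240,94), the base's far edge from (198,36) to (330,37), the handle end at (326,121), and the card at right with corners (488,57), (598,85), (563,165) and (460,140).

```bash
python3 - <<'E'
from h import *; import pickle
c=pickle.load(open('w3.pkl','rb')); im=cv2.imread('pics/w3.png'); hsv=cv2.cvtColor(im,cv2.COLOR_BGR2HSV)
ct=viewer.camera_info('top')
cr=cv2.resize(im[65:150,200:290],None,fx=8,fy=8,interpolation=2)
# bore: dark blob
g=cv2.cvtColor(im,cv2.COLOR_BGR2GRAY); print(g[88:102:1,222:260:2])
m=np.zeros_like(g); s=(hsv[...,1]<50)
m[65:145,205:280]=s[65:145,205:280]; ys,xs=np.where(m>0); print('tube',xs.min(),xs.max(),ys.min(),ys.max())
print('rimtop',xs[ys==ys.min()].mean())
for uv in [(240,94)]: print(plane(c,[uv],120))
print('tri',tri(c,[(240,94)],ct,[(390/6*0+ (553-390)/6+209.5,240/6+189.5)]))
w=(im.min(2)>200).astype(np.uint8);w[:, :440]=0;w[180:]=0;M=cv2.moments(w,True);print('card',plane(c,[(M['m10']/M['m00'],M['m01']/M['m00'])],3))
print('handle end c',plane(c,[(306.5,122),(345.5,122),(326,122)],221))
E
python3 - <<'E'
import cv2;im=cv2.imread('pics/w3.png');cv2.imwrite('pics/c3.png',cv2.resize(im[65:150,195:295],None,fx=7,fy=7,interpolation=2))
E
```

```text
[[158 160 157 135 110 112 117 133 140 145 146 147 142 152 168 169 167 166
  163]
 [159 159 149 112  94 106 118 133 141 146 146 146 139 141 163 169 168 166
  160]
 [159 157 139  93  83 104 118 132 139 145 145 146 138 133 159 170 168 164
  158]
 [158 156 127  78  75  99 118 130 138 143 145 146 140 132 157 168 166 164
  159]
 [157 154 114  70  73  94 116 129 138 144 145 146 141 133 155 164 165 163
  158]
 [157 154 108  66  70  88 113 128 136 142 147 147 141 138 157 164 164 166
  161]
 [159 152 112  63  66  83 109 127 135 142 146 145 142 145 160 164 167 168
  161]
 [159 151 122  70  68  78 104 125 135 140 144 145 145 152 162 166 169 167
  157]
 [156 156 136  87  71  76  97 124 134 142 146 145 149 158 164 169 168 166
  145]
 [162 159 149 114  82  77  93 120 133 140 146 146 152 162 166 168 167 163
  129]
 [165 162 158 138 109  94  95 120 133 140 147 152 159 165 169 168 168 152
  115]
 [167 165 162 155 137 123 115 127 138 145 150 159 164 164 167 167 165 143
  100]
 [169 167 165 162 155 146 141 143 151 156 159 165 167 167 168 169 157 127
   93]
 [173 172 169 165 162 158 156 156 161 163 165 166 168 168 168 163 146 116
   88]]
tube 216 265 79 139
rimtop 240.0
[[456.76052733 250.14736411 120.        ]]
tri (array([457.41729433, 247.03743415, 143.2175695 ]), np.float64(5.04523579417891))
card [[427.90359472   2.03430732   3.        ]]
handle end c [[443.89292048 203.62263103 221.        ]
 [443.14011251 189.49371628 221.        ]
 [443.51784107 196.55887593 221.        ]]
```

View pics/c3.png

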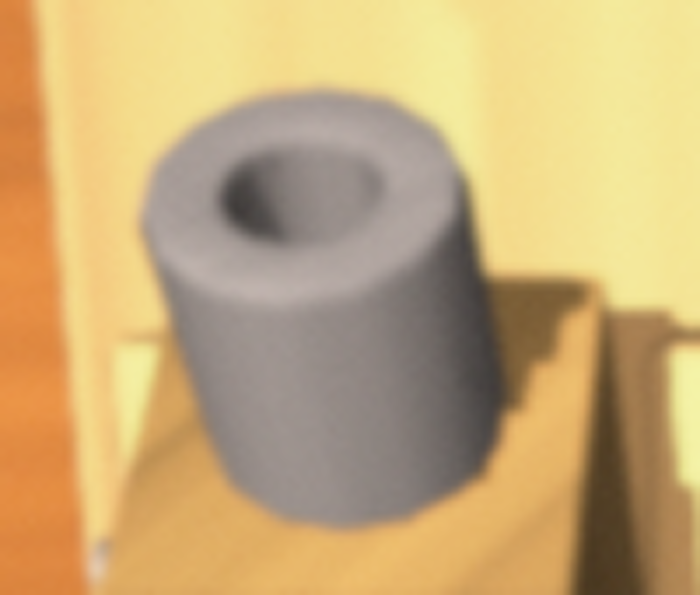

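```bash
python3 -m creep '0.02 0.005 0.005 0 0 0 0;0.03 0.007 0.005 0 0 0 0;0.03 0.007 0.005 0 0 0 0;0.03 0.007 0.005 0 0 0 0;0.03 0.007 0.004 0 -0.04 0 0;0.03 0.007 0 -0.005 -0.1 0 0;0.03 0.0057 0 -0.005 -0.1 0 0;0 0 0 -0.005 -0.1 0 0' | tail -5
python3 -m creep '0 0 0 -0.005 -0.1 0 0;0 0 0 -0.005 -0.1 0 0;0 0 0 -0.005 -0.1 0 0;0 0 0 -0.005 -0.057 0 0;0 0 0 0 0 0 0;0 0 0 0 0 0 0' | tail -5
python3 - <<'E'
from h import *
o=readout.get_obs();T=R.from_euler('xyz',o['tcp_rot']).as_matrix();print(o['tool_pos'],T.round(4))
cs=viewer.camera_info('side');ct=viewer.camera_info('top')
a=cv2.cvtColor(viewer.capture('side'),4);b=cv2.cvtColor(viewer.capture('top'),4);cv2.imwrite('pics/s4.png',a);cv2.imwrite('pics/t4.png',b)
A=cv2.resize(a[260:360,300:430],None,fx=6,fy=6,interpolation=2)[:560,:780]
cv2.imwrite('pics/c4.png',A)
E
```

```text
tool_pos: [582.9, 244.6, 280.3]
tcp_rot: [-3.137, -0.348, -0.058]
contact_force: [-0.9, -1.1, -1.3]
grip_width: 16.0
finger_force: 30.0
tool_pos: [577.5, 244.7, 280.0]
tcp_rot: [-3.141, -0.695, -0.054]
contact_force: [-0.8, -0.4, -1.6]
grip_width: 15.7
finger_force: 30.0
[577.46048431 244.65994809 279.97103085] [[ 7.667e-01 -5.360e-02  6.398e-01]
 [-4.160e-02 -9.986e-01 -3.380e-02]
 [ 6.407e-01 -6.000e-04 -7.678e-01]]
```

View pics/c4.png

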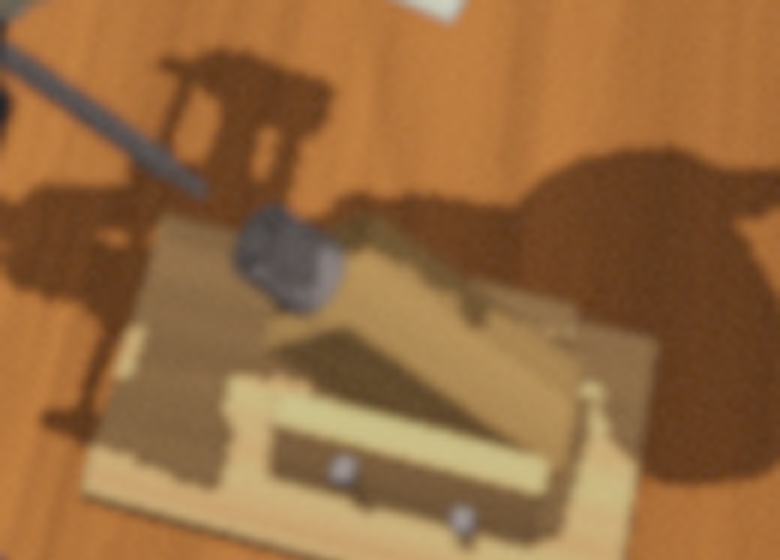

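The side crop shows the rod running (10,60) to (205,190), pointing at the tube mouth at about (260,245). I'll check this against my predicted projections.

```bash
cat >> h.py <<'E'
def proj(ci,P):
    Rm=R.from_euler('xyz',ci['rotation']).as_matrix(); p=(np.atleast_2d(P)-ci['origin'])@Rm; p=p*[1,-1,-1]
    K=np.array([[ci['fx'],0,ci['cx']],[0,ci['fy'],ci['cy']],[0,0,1]])
    return cv2.projectPoints(p,np.zeros(3),np.zeros(3),K,np.array(ci['D']))[0].reshape(-1,2)
E
python3 - <<'E'
from h import *
o=readout.get_obs();T=R.from_euler('xyz',o['tcp_rot']).as_matrix()
O=o['tool_pos']+46.4*T[:,2]-63.9*T[:,0]
M=np.array([458.4,251.6,120]);a=np.array([.765,-.0383,.643]);n=np.array([-.642,.032,.766])
for nm,x0,y0 in(('side',300,260),('top',210,190)):
    c=viewer.camera_info(nm);f=lambda P:((proj(c,P)-[x0,y0]+.5)*6).round(0)
    print(nm,'rod x=-40,-85,-105',f(np.array([O+x*T[:,0] for x in(-40,-85,-105)])).tolist())
    print('mouth c, +-15n, end of tube',f(np.array([M,M+15*n,M-15*n,M-30*a])).tolist())
w=O-105*T[:,0]-M; print('tip in mouth: n,y,a',w@n,w@np.array([.05,.9988,0]),w@a, 'axis err',T[:,0]@n,T[:,0]@np.array([.05,.9988,0]))
t=cv2.imread('pics/t4.png');s=cv2.imread('pics/s4.png')
cv2.imwrite('pics/c5.png',np.hstack([cv2.resize(s[265:310,300:365],None,fx=6,fy=6,interpolation=2),cv2.resize(t[195:240,210:275],None,fx=6,fy=6,interpolation=2)]))
E
```

```text
side rod x=-40,-85,-105 [[65.0, 98.0], [160.0, 165.0], [202.0, 194.0]]
mouth c, +-15n, end of tube [[256.0, 231.0], [284.0, 222.0], [229.0, 241.0], [316.0, 274.0]]
top rod x=-40,-85,-105 [[163.0, 98.0], [164.0, 172.0], [165.0, 205.0]]
mouth c, +-15n, end of tube [[165.0, 247.0], [160.0, 262.0], [171.0, 233.0], [166.0, 294.0]]
tip in mouth: n,y,a -0.30921079170618854 0.20909912703942032 26.41081169325854 axis err -0.001034847155930472 -0.0043661174484949895
```

View pics/c5.png

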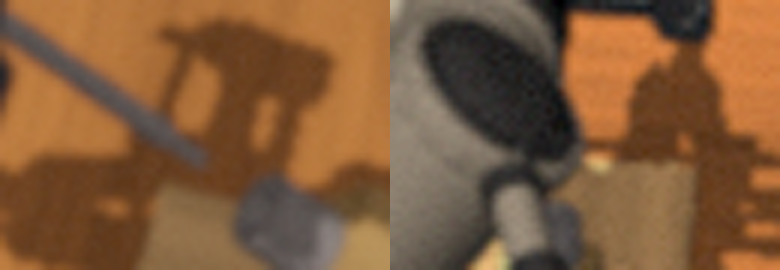

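```bash
python3 - <<'E'
from h import *
s=cv2.imread('pics/s4.png');h=cv2.cvtColor(s,cv2.COLOR_BGR2HSV)
m=((h[...,1]<75)).astype(np.uint8);k=np.zeros_like(m);k[264:318,302:362]=1;m*=k
n,l,st,ce=cv2.connectedComponentsWithStats(m)
for i in range(1,n):
    if st[i,4]>15: print(i,st[i],ce[i])
for r in range(264,316): print(r,''.join('.#'[v] for v in m[r,302:362]))
E
```

```text
1 [302 268  32  24 105] [317.43809524 280.33333333]
2 [339 295  18  17 211] [347.76303318 303.04265403]
264 ............................................................
265 ............................................................
266 ............................................................
267 ............................................................
268 #...........................................................
269 ##..........................................................
270 ###.........................................................
271 #####.......................................................
272 ..####......................................................
273 ...#####....................................................
274 .....####...................................................
275 ......#####.................................................
276 ........####................................................
277 .........#####..............................................
278 ..........#####.............................................
279 ............####.
[... 1683 characters left out ...]
............................#################.....
306 .......................................################.....
307 .........................................#############......
308 ..........................................############......
309 ............................................#########.......
310 .............................................#######........
311 ..............................................#####.........
312 ............................................................
313 ............................................................
314 ............................................................
315 ............................................................
```

```bash
python3 -m creep '0.001 0.0015 -0.001 0 0 0 0;-0.0051 0.0003 -0.0043 0 0 0 0;-0.0051 0.0003 -0.0043 0 0 0 0;-0.0051 0.0003 -0.0043 0 0 0 0;0 0 0 0 0 0 0;0 0 0 0 0 0 0' | tail -5
cat > chk.py <<'E'
from h import *
o=readout.get_obs();T=R.from_euler('xyz',o['tcp_rot']).as_matrix()
O=o['tool_pos']+46.4*T[:,2]-63.9*T[:,0]
M=np.array([458.4,251.6,120]);a=np.array([.765,-.0383,.643]);n=np.array([-.642,.032,.766]);y=np.array([.05,.9988,0])
w=O-M;print('origin in mouth n,y,a',[round(float(w@v),2) for v in(n,y,a)],'axis',(T[:,0]@n).round(4),(T[:,0]@y).round(4))
F=o['contact_force'];print('F n,y,a',[round(float(F@v),1) for v in(n,y,a)])
E
python3 chk.py; python3 - <<'E'
from h import *
c=viewer.camera_info('side');M=np.array([458.4,251.6,120.]);print(np.diff(proj(c,np.array([M,M+10*np.array([.05,.9988,0])])),axis=0))
s=cv2.cvtColor(viewer.capture('side'),4);cv2.imwrite('pics/s5.png',s);h=cv2.cvtColor(s,cv2.COLOR_BGR2HSV)
m=(h[...,1]<75)
for r in range(268,314): print(r,''.join('.#'[int(v)] for v in m[r,302:362]))
E
```

```text
tool_pos: [563.7, 248.3, 266.4]
tcp_rot: [-3.139, -0.698, -0.054]
contact_force: [0.9, -0.2, -2.4]
grip_width: 15.4
finger_force: 30.0
origin in mouth n,y,a [-1.88, 2.17, 110.86] axis -0.0006 -0.0031
F n,y,a [-2.4, -0.1, -0.9]
[[-1.09574753  4.09449248]]
268 #########...................................................
269 #######.....................................................
270 ######......................................................
271 #####.......................................................
272 #####.......................................................
273 #####.......................................................
274 ######......................................................
275 #######.....................................................
276 #########...................................................
277 ###########.................................................
278 ####...#####................................................
279 ####.....####...............................................
280 ####......#####.............................................

[... 1444 characters left out ...]
...........................##################.....
304 ......................................#################.....
305 .......................................################.....
306 ........................................###############.....
307 .........................................#############......
308 ...........................................###########......
309 ............................................#########.......
310 .............................................#######........
311 ..............................................####..........
312 ............................................................
313 ............................................................
```

```bash
python3 -m creep '-0.0038 0.0002 -0.0032 0 0 0 0;-0.0038 0.0002 -0.0032 0 0 0 0;-0.0038 0.0002 -0.0032 0 0 0 0;-0.0038 0.0002 -0.0032 0 0 0 0;0 0 0 0 0 0 0' | tail -3; python3 chk.py
python3 -m creep '-0.0038 0.0002 -0.0032 0 0 0 0;-0.0038 0.0002 -0.0032 0 0 0 0;-0.0038 0.0002 -0.0032 0 0 0 0;0 0 0 0 0 0 0;0 0 0 0 0 0 0' | tail -3; python3 chk.py
```

```text
contact_force: [-0.6, -0.8, -2.1]
grip_width: 15.8
finger_force: 30.0
origin in mouth n,y,a [-1.7, 2.02, 88.93] axis -0.0021 -0.0021
F n,y,a [-1.3, -0.8, -1.8]
contact_force: [-0.1, -0.2, -1.0]
grip_width: 15.9
finger_force: 30.0
origin in mouth n,y,a [-1.68, 2.31, 75.35] axis -0.0006 -0.0025
F n,y,a [-0.7, -0.2, -0.7]
```

```bash
python3 -m creep '-0.0061 0.0003 -0.0051 0 0 0 0;-0.0061 0.0003 -0.0051 0 0 0 0;-0.0061 0.0003 -0.0051 0 0 0 0;0 0 0 0 0 0 0;0 0 0 0 0 0 0' | tail -3; python3 chk.py
python3 -m creep '-0.0061 0.0003 -0.0051 0 0 0 0;-0.0061 0.0003 -0.0051 0 0 0 0;-0.0038 0.0002 -0.0032 0 0 0 0;0 0 0 0 0 0 0;0 0 0 0 0 0 0' | tail -3; python3 chk.py
```

```text
contact_force: [-0.2, 0.4, -0.9]
grip_width: 15.6
finger_force: 30.0
origin in mouth n,y,a [-1.62, 2.4, 52.01] axis -0.0002 -0.0025
F n,y,a [-0.6, 0.4, -0.7]
contact_force: [-0.1, -0.7, -1.6]
grip_width: 15.9
finger_force: 30.0
origin in mouth n,y,a [0.12, 2.73, 34.1] axis -0.0043 -0.0025
F n,y,a [-1.2, -0.7, -1.1]
```

```bash
python3 -m creep '-0.0038 0.0002 -0.0032 0 0 0 0;-0.0038 0.0002 -0.0032 0 0 0 0;0 0 0 0 0 0 0;0 0 0 0 0 0 0' | tail -3; python3 chk.py
python3 -m creep '-0.0038 0.0002 -0.0032 0 0 0 0;-0.0038 0.0002 -0.0032 0 0 0 0;0 0 0 0 0 0 0;0 0 0 0 0 0 0' | tail -3; python3 chk.py; python3 chk.py
```

```text
contact_force: [1.6, -0.7, -3.2]
grip_width: 15.6
finger_force: 30.0
origin in mouth n,y,a [2.41, 2.79, 26.36] axis -0.0126 -0.0026
F n,y,a [-3.5, -0.6, -0.8]
contact_force: [0.9, -2.7, -3.2]
grip_width: 15.9
finger_force: 30.0
origin in mouth n,y,a [4.83, 3.15, 19.26] axis -0.02 -0.0026
F n,y,a [-3.1, -2.7, -1.3]
origin in mouth n,y,a [4.83, 3.15, 19.26] axis -0.02 -0.0026
F n,y,a [-3.1, -2.7, -1.3]
```

```bash
python3 -c "
from h import *
o=readout.get_obs();print(o['joint_positions'].round(3),o['time'],o['tool_pos'],o['tcp_rot'])"
```

```text
[ 0.483  0.338  1.977 -0.996  0.389  2.964] 9.0333 [490.80385077 252.92588125 212.29869775] [-3.1385994  -0.67815168 -0.05337329]
```

```bash
python3 -c "
from h import *
print([ (k,getattr(bot,k)) for k in dir(bot) if k[0]!='_'])"
```

```text
[('Unreachable', <class 'plant.Unreachable'>), ('tip_extent', 65.5)]
```

```bash
cat >> chk.py <<'E'
import json;open('log.txt','a').write(json.dumps([o['joint_positions'].tolist(),o['tool_pos'].tolist(),o['tcp_rot'].tolist()])+'\n')
E
python3 -m creep '0.0046 -0.0003 0.0013 0 -0.007 0 0;0.0046 -0.0003 0.0013 0 -0.007 0 0;0 0 0 0 0 0 0' | tail -3; python3 chk.py
python3 -m creep '0.0046 -0.0003 0.0013 0 -0.007 0 0;0.0046 -0.0003 0.0013 0 0 0 0;0 0 0 0 0 0 0' | tail -3; python3 chk.py
```

```text
contact_force: [-0.3, -1.4, 1.5]
grip_width: 15.7
finger_force: 30.0
origin in mouth n,y,a [0.82, 3.74, 31.29] axis -0.007 -0.0036
F n,y,a [1.3, -1.5, 0.8]
contact_force: [-1.3, -3.0, -0.1]
grip_width: 15.9
finger_force: 30.0
origin in mouth n,y,a [-3.18, 3.35, 40.72] axis -0.0023 -0.0037
F n,y,a [0.6, -3.0, -0.9]
```

```bash
python3 -m creep '0.0025 -0.0013 0.0042 0 0 0 0;0.0077 -0.0004 0.0064 0 0 0 0;0.0077 -0.0004 0.0064 0 0 0 0;0.0077 -0.0004 0.0064 0 0 0 0;0 0 0 0 0 0 0;0 0 0 0 0 0 0' | tail -3; python3 chk.py
python3 -m creep '0.0077 -0.0004 0.0064 0 0 0 0;0.0077 -0.0004 0.0064 0 0 0 0;0.0077 -0.0004 0.0064 0 0 0 0;0.0077 -0.0004 0.0064 0 0 0 0;0.0077 -0.0004 0.0064 0 0 0 0;0.0077 -0.0004 0.0064 0 0 0 0;0 0 0 0 0 0 0;0 0 0 0 0 0 0' | tail -3; python3 chk.py
python3 - <<'E'
from h import *; import json
from scipy.optimize import least_squares
D=[json.loads(l) for l in open('log.txt')]
D=[(np.array(a),np.array(b),np.array(c)) for a,b,c in D]
D.append((np.array([-1.43799,.342743,1.524989,0,1.27538,-.146]),np.array([144.468,-504.43,291.544]),np.array([-3.14009,-.0002244,.278806])))
Z=lambda t:R.from_euler('z',t).as_matrix();Y=lambda t:R.from_euler('y',t).as_matrix()
def fk(q,p):
    d1,a1,L2,e3,L3,d6,yo=p
    A=Z(q[0])@Y(q[1]);B=A@Y(q[2]);C=B@Z(q[3])@Y(q[4])@Z(q[5]+np.pi/2)
    return A@[0,yo,L2]+Z(q[0])@[a1,0,d1]+B@[e3,0,L3]+C@[0,0,d6],C
for q,b,c in D: print((R.from_matrix(fk(q,np.zeros(7))[1]).inv()*R.from_euler('xyz',c)).magnitude())
f=lambda p:np.concatenate([np.concatenate([fk(q,p)[0]-b for q,b,c in D]),.01*(p-[300,0,400,0,400,250,0])])
s=least_squares(f,[300,0,400,0,400,250,0]);print(s.x.round(1));print(s.fun.round(2))
E
```

```text
contact_force: [-0.9, -0.0, -2.0]
grip_width: 15.7
finger_force: 30.0
origin in mouth n,y,a [-1.61, 2.51, 75.42] axis -0.0014 -0.0047
F n,y,a [-1.0, -0.1, -2.0]
contact_force: [-1.0, 0.9, -2.7]
grip_width: 15.7
finger_force: 30.0
origin in mouth n,y,a [-2.03, 2.1, 134.26] axis -0.0031 -0.004
F n,y,a [-1.4, 0.9, -2.6]
6.425669955005116e-16
1.030036082955385e-15
2.3376576169220424e-16
7.971511977975282e-16
3.4077925385244333e-06
[285.8  21.6 440.6  46.9 380.3 253.2  76.5]
[ 0.13  0.01 -0.09 -0.18 -0.14  0.05  0.27  0.09 -0.09 -0.25 -0.12  0.19
  0.15 -0.08 -0.06 -0.14  0.22  0.41  0.47 -0.2   0.03  0.77]
```

```bash
cat > kin.py <<'E'
from h import *; import json
from scipy.optimize import least_squares
D=[json.loads(l) for l in open('log.txt')]
D=[(np.array(a),np.array(b),np.array(c)) for a,b,c in D]
D.append((np.array([-1.43799,.342743,1.524989,0,1.27538,-.146]),np.array([144.468,-504.43,291.544]),np.array([-3.14009,-.0002244,.278806])))
Z=lambda t:R.from_euler('z',t).as_matrix();Y=lambda t:R.from_euler('y',t).as_matrix()
def fk(q,p):
    d1,a1,L2,e3,L3,d6,yo=p
    A=Z(q[0])@Y(q[1]);B=A@Y(q[2]);C=B@Z(q[3])@Y(q[4])@Z(q[5]+np.pi/2)
    return A@[0,yo,L2]+Z(q[0])@[a1,0,d1]+B@[e3,0,L3]+C@[0,0,d6],C
f=lambda p:np.concatenate([np.concatenate([fk(q,p)[0]-b for q,b,c in D]),.001*(p-[300,0,400,0,400,250,0])])
PR=least_squares(f,[300,0,400,0,400,250,0]).x
lo=np.array([-2.53,-.77,.04,-1,.28,-3.11]);hi=np.array([2.53,2.02,2.7,4.14,2.66,3.11])
def ik(pos,T,seeds):
    best=None
    for s in seeds:
        g=lambda q:np.r_[(fk(q,PR)[0]-pos)/100,(fk(q,PR)[1]-T).ravel()]
        r=least_squares(g,np.clip(s,lo+.01,hi-.01),bounds=(lo,hi))
        if best is None or r.cost<best.cost-1e-9: best=r
    return best.x,best.cost
a=np.array([.765,-.0383,.643]);a/=np.linalg.norm(a);y=np.array([.05,.9988,0]);n=np.cross(a,y);n*=np.sign(n[2])
M=np.array([458.4,251.6,120])-1.6*n+2*y
T0=np.c_[a,-y,-n]
def pose(s,phi,flip=0):
    T=R.from_rotvec(a*phi).as_matrix()@T0
    return M+(s+63.9)*a-46.4*T[:,2],T
E
python3 - <<'E'
from kin import *
print(PR.round(1))
S=[np.array([.4,.4,1.9,j4,.6,j6]) for j4 in(-.8,0,1,2,3) for j6 in(2.9,1.5,0,-1.5)]
for phi in np.arange(-1.6,1.61,.2):
    out=[]
    for s in(0,135):
        q,c=ik(*pose(s,phi),S); out.append((q.round(2).tolist(),round(c,5)))
    print(round(phi,1),'t',pose(0,phi)[1][:,2].round(2),out)
E
```

```text
[225.3   0.8 503.7  46.5 379.6 252.6  76.4]
-1.6 t [-0.07 -1.    0.02] [([0.7, 1.18, 0.95, -1.0, 2.19, 3.05], np.float64(0.01053)), ([0.6, 1.12, 0.66, -1.0, 2.15, 2.77], np.float64(0.14603))]
-1.4 t [ 0.06 -0.99 -0.13] [([0.73, 1.09, 1.09, -1.0, 2.01, 3.07], np.float64(0.00135)), ([0.62, 1.05, 0.76, -1.0, 2.03, 2.76], np.float64(0.0669))]
-1.2 t [ 0.19 -0.94 -0.28] [([0.76, 0.98, 1.23, -0.99, 1.82, 3.1], np.float64(0.0)), ([0.64, 0.96, 0.9, -1.0, 1.88, 2.77], np.float64(0.0222))]
-1.0 t [ 0.3  -0.86 -0.41] [([0.76, 0.86, 1.37, -0.98, 1.61, 3.11], np.float64(0.00016)), ([0.65, 0.86, 1.06, -1.0, 1.69, 2.81], np.float64(0.00381))]
-0.8 t [ 0.41 -0.74 -0.53] [([0.76, 0.74, 1.53, -1.0, 1.39, -3.11], np.float64(0.00056)), ([0.65, 0.74, 1.23, -1.0, 1.47, 2.85], np.float64(0.0))]
-0.6 t [ 0.5  -0.59 -0.63] [([0.74, 0.63, 1.66, -1.0, 1.17, -3.11], np.float64(0.0004)), ([0.62, 0.62, 1.37, -0.95, 1.24, 2.84], np.float64(0.0))]
-0.4 t [ 0.57 -0.42 -0.71] [([0.68, 0.52, 1.78, -1.0, 0.92, 3.11], np.float64(0.00092)), ([0.57, 0.51, 1.5, -0.9, 1.0, 2.8], np.float64(0.0))]
-0.2 t [ 0.62 -0.23 -0.75] 
[... 709 characters left out ...]
 0.69 -0.53] [([-0.09, 0.46, 2.2, 1.74, 0.84, -0.29], np.float64(0.0)), ([-0.08, 0.41, 1.86, 1.39, 0.84, 0.23], np.float64(0.0))]
1.0 t [ 0.39  0.82 -0.41] [([-0.18, 0.57, 2.15, 1.62, 1.08, -0.32], np.float64(0.0)), ([-0.16, 0.51, 1.82, 1.43, 1.08, 0.13], np.float64(0.0))]
1.2 t [ 0.28  0.92 -0.28] [([-0.24, 0.69, 2.07, 1.52, 1.29, -0.34], np.float64(0.0)), ([-0.2, 0.62, 1.75, 1.44, 1.3, 0.06], np.float64(0.0))]
1.4 t [ 0.16  0.98 -0.13] [([-0.26, 0.82, 1.97, 1.44, 1.48, -0.35], np.float64(0.0)), ([-0.22, 0.74, 1.66, 1.44, 1.51, 0.03], np.float64(0.0))]
1.6 t [0.03 1.   0.02] [([-0.25, 0.93, 1.85, 1.37, 1.67, -0.35], np.float64(0.0)), ([-0.21, 0.86, 1.56, 1.45, 1.71, 0.02], np.float64(0.0))]
```

```bash
python3 - <<'E'
from kin import *
o=readout.get_obs();p=o['tool_pos'].copy();q=o['joint_positions'];T=R.from_euler('xyz',o['tcp_rot']).as_matrix()
pt,Tt=pose(135,.7);print('target',pt.round(1),'now',p.round(1),'d',(pt-p).round(1))
def seq(rows):
    global p,T,q
    for r in rows:
        p=p+np.array(r[:3])*1e3;T=R.from_rotvec(r[3:]).as_matrix()@T;q0=q
        q,c=ik(p,T,[q]);print(q.round(2),'dq/s',(np.abs(q-q0)*12).max().round(2),round(c,5))
ap=Y(0.35)@Z(0)@np.array([.766,-.038,.643]);print('a\'',ap.round(3))
d=(pt-p)/7000
seq([(0,0,.01,0.003,.0875,0)]*4)
print('roll');seq([(*(d),*(ap*.1))]*7)
print('tilt');seq([(0,0,-.01,-.003,-.0875,0)]*4)
print((R.from_matrix(T).inv()*R.from_matrix(Tt)).magnitude(),pt-p)
E
```

```text
target [587.4 217.2 273.8] now [581.8 247.2 281.3] d [  5.6 -30.   -7.5]
a' [ 0.94  -0.038  0.341]
[ 0.37  0.35  1.65 -0.41  0.62  2.27] dq/s 2.25 0.0
[ 0.36  0.36  1.57 -0.29  0.75  2.15] dq/s 1.58 0.0
[ 0.35  0.37  1.49 -0.21  0.89  2.07] dq/s 1.63 0.0
[ 0.33  0.39  1.41 -0.15  1.02  2.01] dq/s 1.65 0.0
roll
[ 0.28  0.37  1.45 -0.02  0.97  1.89] dq/s 1.57 0.0
[0.23 0.35 1.49 0.12 0.92 1.76] dq/s 1.73 0.0
[0.17 0.34 1.52 0.28 0.9  1.61] dq/s 1.85 0.0
[0.12 0.34 1.55 0.44 0.9  1.45] dq/s 1.89 0.0
[0.06 0.35 1.58 0.59 0.92 1.3 ] dq/s 1.84 0.0
[0.01 0.36 1.6  0.73 0.95 1.16] dq/s 1.71 0.0
[-0.04  0.38  1.62  0.86  1.01  1.03] dq/s 1.54 0.0
tilt
[-0.04  0.37  1.68  0.94  0.92  0.89] dq/s 1.64 0.0
[-0.04  0.36  1.74  1.04  0.84  0.73] dq/s 1.92 0.0
[-0.04  0.37  1.81  1.17  0.77  0.55] dq/s 2.25 0.0
[-0.04  0.37  1.86  1.33  0.72  0.33] dq/s 2.61 0.0
0.00957801799077836 [-2.27373675e-13  0.00000000e+00 -1.13686838e-13]
```

```bash
python3 -m creep '0 0 0.008 0.003 0.07 0 0;0 0 0.008 0.003 0.07 0 0;0 0 0.008 0.003 0.07 0 0;0 0 0.008 0.003 0.07 0 0;0 0 0.008 0.003 0.07 0 0;0 0 0 0 0 0 0;0.0008 -0.0043 -0.0011 0.094 -0.004 0.034 0;0.0008 -0.0043 -0.0011 0.094 -0.004 0.034 0' | tail -3
python3 -m creep '0.0008 -0.0043 -0.0011 0.094 -0.004 0.034 0;0.0008 -0.0043 -0.0011 0.094 -0.004 0.034 0;0.0008 -0.0043 -0.0011 0.094 -0.004 0.034 0;0.0008 -0.0043 -0.0011 0.094 -0.004 0.034 0;0.0008 -0.0043 -0.0011 0.094 -0.004 0.034 0;0 0 0 0 0 0 0' | tail -3
python3 -m creep '0 0 -0.008 -0.003 -0.07 0 0;0 0 -0.008 -0.003 -0.07 0 0;0 0 -0.008 -0.003 -0.07 0 0;0 0 -0.008 -0.003 -0.07 0 0;0 0 -0.008 -0.003 -0.07 0 0;0 0 0 0 0 0 0;0 0 0 0 0 0 0' | tail -3; python3 chk.py
python3 - <<'E'
from kin import *
o=readout.get_obs();T=R.from_euler('xyz',o['tcp_rot']);pt,Tt=pose(135,.7)
print(o['time'],o['joint_positions'].round(2),'d',(pt-o['tool_pos']).round(1),'turn',(R.from_matrix(Tt)*T.inv()).as_rotvec().round(4))
s=cv2.cvtColor(viewer.capture('side'),4);cv2.imwrite('pics/s6.png',s)
h=cv2.cvtColor(s,cv2.COLOR_BGR2HSV);m=(h[...,1]<75)
for r in range(262,314): print(r,''.join('.#'[int(v)] for v in m[r,295:362]))
E
```

```text
contact_force: [-1.1, -0.8, -2.1]
grip_width: 16.1
finger_force: 30.0
contact_force: [-0.6, -1.0, -2.8]
grip_width: 16.0
finger_force: 30.0
contact_force: [0.3, 0.1, -1.0]
grip_width: 15.6
finger_force: 30.0
origin in mouth n,y,a [-0.56, 2.68, 132.93] axis -0.0151 0.0006
F n,y,a [-1.0, 0.1, -0.4]
12.45 [-0.03  0.37  1.86  1.32  0.72  0.34] d [ 1.1 -0.7  1. ] turn [-0.0014 -0.0152 -0.0012]
262 ...................................................................
263 ...................................................................
264 ...................................................................
265 ...................................................................
266 ...................................................................
267 ...................................................................
268 ....#..............................................................
269 ...####............................................................
270 ...#####...........................................................
271 ....#####...............................................
[... 2335 characters left out ...]
.............................##################.....
305 ............................................##################.....
306 ..............................................################.....
307 ................................................#############......
308 .................................................############......
309 ...................................................#########.......
310 ....................................................#######........
311 .....................................................#####.........
312 ...................................................................
313 ...................................................................
```

```bash
python3 -m creep '0.001 -0.0007 0.001 -0.0014 -0.0152 -0.0012 0;0 0 0 0 0 0 0;0 0 0 0 0 0 0' | tail -3; python3 chk.py
cat > sidechk.py <<'E'
from kin import *
o=readout.get_obs();T=R.from_euler('xyz',o['tcp_rot']).as_matrix();O=o['tool_pos']+46.4*T[:,2]-63.9*T[:,0]
c=viewer.camera_info('side');s=cv2.cvtColor(viewer.capture('side'),4)
m=((cv2.cvtColor(s,cv2.COLOR_BGR2HSV)[...,1]<75)).astype(np.uint8);m[:,:302]=0;m[:268]=0;m[316:]=0;m[:,362:]=0
k,l,st,ce=cv2.connectedComponentsWithStats(m)
for i in range(1,k):
    if st[i,4]<40: continue
    p=np.argwhere(l==i)[:,::-1].astype(np.float32);v=cv2.fitLine(p,cv2.DIST_L2,0,.01,.01).ravel();print('comp',st[i],'c',ce[i].round(2),'slope',(v[1]/v[0]).round(3))
g=proj(c,np.array([O-40*T[:,0],O-85*T[:,0],O-105*T[:,0]]));print('pred rod',g.round(2).tolist(),'slope',((g[2]-g[0])[1]/(g[2]-g[0])[0]).round(3))
print('pred mouth, mid-tube',proj(c,np.array([M,M-15*a])).round(2).tolist())
E
python3 sidechk.py
```

```text
contact_force: [0.0, -0.6, -1.3]
grip_width: 15.6
finger_force: 30.0
origin in mouth n,y,a [-1.45, 1.57, 137.81] axis 0.0063 -0.0007
F n,y,a [-1.0, -0.6, -0.8]
comp [302 270  28  22 105] c [316.   281.03] slope 0.711
comp [338 294  19  18 225] c [347.36 302.57] slope 0.815
pred rod [[307.46, 275.01], [323.34, 286.26], [330.23, 291.14]] slope 0.708
pred mouth, mid-tube [[341.5, 299.05], [346.52, 302.58]]
```

```bash
python3 -m creep '0 0 0 0 0.005 0 0;-0.0069 0.0004 -0.0058 0 0 0 0;-0.0069 0.0004 -0.0058 0 0 0 0;-0.0069 0.0004 -0.0058 0 0 0 0;-0.0069 0.0004 -0.0058 0 0 0 0;-0.0069 0.0004 -0.0058 0 0 0 0;0 0 0 0 0 0 0;0 0 0 0 0 0 0' | tail -3; python3 chk.py
python3 -m creep '-0.0038 0.0002 -0.0032 0 0 0 0;-0.0038 0.0002 -0.0032 0 0 0 0;-0.0038 0.0002 -0.0032 0 0 0 0;0 0 0 0 0 0 0;0 0 0 0 0 0 0' | tail -3; python3 chk.py
```

```text
contact_force: [-0.4, -0.6, -1.2]
grip_width: 16.1
finger_force: 30.0
origin in mouth n,y,a [-1.52, 1.69, 92.03] axis 0.001 -0.001
F n,y,a [-0.7, -0.6, -1.1]
contact_force: [0.7, 0.7, -1.4]
grip_width: 15.6
finger_force: 30.0
origin in mouth n,y,a [-1.56, 1.73, 76.68] axis 0.0012 -0.0008
F n,y,a [-1.5, 0.7, -0.4]
```

```bash
python3 -m creep '-0.0061 0.0003 -0.0051 0 0 0 0;-0.0061 0.0003 -0.0051 0 0 0 0;-0.0061 0.0003 -0.0051 0 0 0 0;-0.0061 0.0003 -0.0051 0 0 0 0;0 0 0 0 0 0 0;0 0 0 0 0 0 0' | tail -3; python3 chk.py
python3 -m creep '-0.0038 0.0002 -0.0032 0 0 0 0;-0.0038 0.0002 -0.0032 0 0 0 0;-0.0038 0.0002 -0.0032 0 0 0 0;0 0 0 0 0 0 0;0 0 0 0 0 0 0' | tail -3; python3 chk.py
```

```text
contact_force: [-0.2, -0.2, -1.2]
grip_width: 15.9
finger_force: 30.0
origin in mouth n,y,a [-1.55, 1.7, 45.42] axis 0.0017 -0.001
F n,y,a [-0.8, -0.2, -0.9]
contact_force: [-0.1, -0.3, -2.2]
grip_width: 16.3
finger_force: 30.0
origin in mouth n,y,a [-1.5, 1.73, 29.92] axis 0.0013 -0.0007
F n,y,a [-1.6, -0.3, -1.5]
```

```bash
python3 -m creep '-0.0038 0.0002 -0.0032 0 0 0 0;-0.0038 0.0002 -0.0032 0 0 0 0;-0.0038 0.0002 -0.0032 0 0 0 0;0 0 0 0 0 0 0;0 0 0 0 0 0 0' | tail -3; python3 chk.py
python3 -m creep '-0.0031 0.00015 -0.0026 0 0 0 0;-0.0031 0.00015 -0.0026 0 0 0 0;0 0 0 0 0 0 0;0 0 0 0 0 0 0' | tail -3; python3 chk.py
```

```text
contact_force: [0.2, -0.0, -1.6]
grip_width: 15.9
finger_force: 30.0
origin in mouth n,y,a [-1.52, 1.77, 14.87] axis 0.0011 -0.0008
F n,y,a [-1.3, 0.0, -0.9]
contact_force: [-0.3, 1.0, -1.9]
grip_width: 15.9
finger_force: 30.0
origin in mouth n,y,a [-1.52, 1.71, 6.92] axis 0.0014 -0.0006
F n,y,a [-1.2, 1.0, -1.5]
```

```bash
for i in 1 ; do python3 -m creep '-0.0015 0.0001 -0.0013 0 0 0 0;-0.0015 0.0001 -0.0013 0 0 0 0;0 0 0 0 0 0 0;0 0 0 0 0 0 0' | tail -3; python3 chk.py; done
python3 -m creep '-0.0015 0.0001 -0.0013 0 0 0 0;0 0 0 0 0 0 0;0 0 0 0 0 0 0' | tail -3; python3 chk.py
python3 -m creep '-0.0008 0 -0.0006 0 0 0 0;0 0 0 0 0 0 0;0 0 0 0 0 0 0' | tail -3; python3 chk.py
```

```text
contact_force: [1.3, -0.1, -1.1]
grip_width: 15.6
finger_force: 30.0
origin in mouth n,y,a [-1.59, 1.78, 3.16] axis 0.0018 -0.0007
F n,y,a [-1.7, -0.0, 0.3]
contact_force: [0.4, 0.9, -0.9]
grip_width: 15.7
finger_force: 30.0
origin in mouth n,y,a [-1.6, 1.82, 1.09] axis 0.0017 -0.0005
F n,y,a [-1.0, 0.9, -0.3]
contact_force: [1.0, -0.4, -1.4]
grip_width: 15.8
finger_force: 30.0
origin in mouth n,y,a [-1.56, 1.76, 0.24] axis 0.0019 -0.0007
F n,y,a [-1.7, -0.3, -0.1]
```

```bash
python3 -m creep '-0.0008 0 -0.0006 0 0 0 0;0 0 0 0 0 0 0;0 0 0 0 0 0 0' | tail -3; python3 chk.py
python3 -m creep '-0.0008 0 -0.0006 0 0 0 0;0 0 0 0 0 0 0;0 0 0 0 0 0 0' | tail -3; python3 chk.py
```

```text
contact_force: [4.3, -0.3, 1.9]
grip_width: 15.6
finger_force: 30.0
origin in mouth n,y,a [-1.57, 1.74, -0.17] axis 0.0028 -0.0013
F n,y,a [-1.3, -0.1, 4.6]
contact_force: [5.2, 0.3, 1.5]
grip_width: 15.6
finger_force: 30.0
origin in mouth n,y,a [-1.62, 1.73, -0.22] axis 0.0043 -0.0021
F n,y,a [-2.2, 0.5, 5.0]
```

```bash
python3 -m creep '-0.001 0 -0.0009 0 0 0 0;0 0 0 0 0 0 0;0 0 0 0 0 0 0;0 0 0 0 0 0 0;0 0 0 0 0 0 0;0 0 0 0 0 0 0;0 0 0 0 0 0 0' | tail -3; python3 chk.py
python3 - <<'E'
from h import *
s=cv2.cvtColor(viewer.capture('side'),4);cv2.imwrite('pics/home.png',cv2.resize(s[230:330,290:390],None,fx=6,fy=6,interpolation=2))
E
```

```text
contact_force: [7.5, 0.6, 5.6]
grip_width: 15.7
finger_force: 30.0
origin in mouth n,y,a [-1.74, 1.75, -0.25] axis 0.0063 -0.0034
F n,y,a [-0.5, 1.0, 9.3]
```

View pics/home.png

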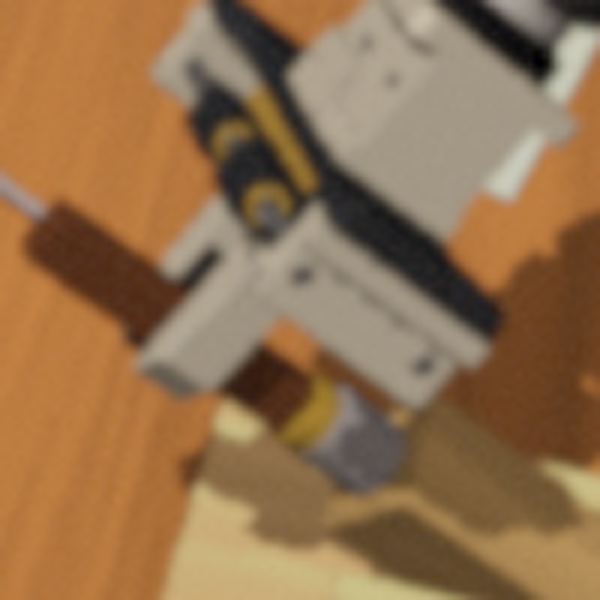

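The crop shows the brass collar at (310,410) seated flush on the steel tube at (355,440). Now I withdraw it.

```bash
python3 -m creep '0.0038 -0.0002 0.0032 0 0 0 0;0.0061 -0.0003 0.0051 0 0 0 0;0.0061 -0.0003 0.0051 0 0 0 0;0.0061 -0.0003 0.0051 0 0 0 0;0.0061 -0.0003 0.0051 0 0 0 0;0.0061 -0.0003 0.0051 0 0 0 0;0 0 0 0 0 0 0' | tail -3; python3 chk.py
python3 -m creep '0.0069 -0.0004 0.0058 0 0 0 0;0.0069 -0.0004 0.0058 0 0 0 0;0.0069 -0.0004 0.0058 0 0 0 0;0.0069 -0.0004 0.0058 0 0 0 0;0.0069 -0.0004 0.0058 0 0 0 0;0.0069 -0.0004 0.0058 0 0 0 0;0.0069 -0.0004 0.0058 0 0 0 0;0.0069 -0.0004 0.0058 0 0 0 0' | tail -3; python3 chk.py
python3 -m creep '0.0069 -0.0004 0.0058 0 0 0 0;0.0069 -0.0004 0.0058 0 0 0 0;0.0069 -0.0004 0.0058 0 0 0 0;0 0 0 0 0 0 0;0 0 0 0 0 0 0' | tail -3; python3 chk.py
python3 - <<'E'
from kin import *
o=readout.get_obs();p=o['tool_pos'].copy();q=o['joint_positions'];T=R.from_euler('xyz',o['tcp_rot']).as_matrix()
print(o['time'],p.round(1),q.round(2))
# level tilt: rotate about cradle y by .698 ; then target tip over card, z 200
Tt=R.from_rotvec(y*.698).as_matrix()@T
tip=np.array([428,3,200.]); pt=tip+(90+63.9)*Tt[:,0]-46.4*Tt[:,2]
print('target',pt.round(1),'d',(pt-p).round(1),Tt.round(2))
N=10
for i in range(1,8):
    T=R.from_rotvec(y*.0997).as_matrix()@T;p=p+[0,0,5];q0=q;q,c=ik(p,T,[q]);print(q.round(2),(np.abs(q-q0)*12).max().round(2),round(c,5))
d=(pt-p)
for i in range(1,11):
    q0=q;q,c=ik(p+d*i/10,T,[q]);print(q.round(2),(np.abs(q-q0)*12).max().round(2),round(c,5))
print(d/10)
E
```

```text
contact_force: [-0.1, 0.3, -0.5]
grip_width: 16.1
finger_force: 30.0
origin in mouth n,y,a [-1.65, 1.62, 42.27] axis 0.0025 0.0001
F n,y,a [-0.3, 0.3, -0.4]
contact_force: [0.2, -0.6, -1.3]
grip_width: 15.8
finger_force: 30.0
origin in mouth n,y,a [-1.69, 1.24, 112.51] axis -0.0005 0.0006
F n,y,a [-1.1, -0.6, -0.6]
contact_force: [-0.4, -0.6, -1.6]
grip_width: 15.9
finger_force: 30.0
origin in mouth n,y,a [-1.75, 1.07, 139.73] axis 0.0007 0.0004
F n,y,a [-1.0, -0.6, -1.3]
19.1833 [591.1 216.1 276.7] [-0.04  0.37  1.86  1.33  0.72  0.33]
target [580.2 -34.5 235.6] d [ -10.9 -250.6  -41.1] [[ 1.   -0.04  0.03]
 [-0.05 -0.76  0.64]
 [ 0.   -0.65 -0.76]]
[-0.04  0.37  1.8   1.17  0.77  0.55] 2.67 0.0
[-0.04  0.38  1.74  1.04  0.84  0.74] 2.29 0.0
[-0.04  0.39  1.67  0.93  0.92  0.9 ] 1.94 0.0
[-0.04  0.41  1.61  0.86  1.02  1.04] 1.66 0.0
[-0.04  0.43  1.54  0.8   1.11  1.16] 1.44 0.0
[-0.04  0.46  1.48  0.76  1.21  1.27] 1.27 0.0
[-0.04  0.48  1.41  0.73  1.32  1.36] 1.21 0.0
[-0.08  0.49  1.43  0.73  1.33  1.32] 0.55 0.0
[-0.13  0.49  1.45  0.72  1.34  1.27] 0.54 0.0
[-0.17  0.5   1.46  0.72  1.35  1.23] 0.52 0.0
[-0.21  0.5   1.47  0.71  1.37  1.18] 0.52 0.0
[-0.26  0.51  1.48  0.7   1.38  1.14] 0.51 0.0
[-0.3   0.53  1.48  0.69  1.39  1.11] 0.51 0.0
[-0.34  0.54  1.48  0.68  1.41  1.07] 0.5 0.0
[-0.38  0.56  1.47  0.67  1.42  1.03] 0.49 0.0
[-0.42  0.57  1.46  0.65  1.44  1.  ] 0.48 0.0
[-0.46  0.59  1.45  0.64  1.45  0.97] 0.47 0.0
[ -1.08782014 -25.06149667  -7.61489303]
```

```bash
python3 -m creep '0 0 0 0.003 0.07 0 0;0 0 0 0.003 0.07 0 0;0 0 0 0.005 0.093 0 0;0 0 0 0.005 0.093 0 0;0 0 0 0.005 0.093 0 0;0 0 0 0.005 0.093 0 0;0 0 0 0.005 0.093 0 0;0 0 0 0.005 0.093 0 0' | tail -3
python3 -m creep '-0.001 -0.015 -0.001 0 0 0 0;-0.001 -0.025 -0.003 0 0 0 0;-0.001 -0.025 -0.003 0 0 0 0;-0.001 -0.025 -0.003 0 0 0 0;-0.001 -0.025 -0.003 0 0 0 0;-0.001 -0.025 -0.003 0 0 0 0;-0.001 -0.025 -0.003 0 0 0 0;-0.001 -0.025 -0.003 0 0 0 0' | tail -3
python3 -m creep '-0.001 -0.025 -0.002 0 0 0 0;-0.001 -0.02 -0.002 0 0 0 0;-0.001 -0.015 0 0 0 0 0;0 0 0 0 0 0 0;0 0 0 0 0 0 0;0 0 0 0 0 0 0;0 0 0 0 0 0 0;0 0 0 0 0 0 0' | tail -3
python3 - <<'E'
from h import *
o=readout.get_obs();T=R.from_euler('xyz',o['tcp_rot']).as_matrix()
tip=o['tool_pos']+46.4*T[:,2]-153.9*T[:,0]
print(o['time'],tip.round(1),T[:,0].round(3),o['dq'].round(4),o['contact_force'],o['finger_force'])
c=viewer.camera_info('side');im=viewer.capture('side');s=cv2.cvtColor(im,4);cv2.imwrite('pics/end.png',s)
O=tip+90*T[:,0];g=proj(c,np.array([O-r*T[:,0] for r in(30,60,85,90,105)]));print('pred x=-30,-60,-85,-90,-105',g.round(1).tolist())
h=cv2.cvtColor(s,cv2.COLOR_BGR2HSV);u,v=g[3].astype(int)
for r in range(v-14,v+12): print(r,' '.join('%3d'%x for x in h[r,u-22:u+22,1]))
E
```

```text
contact_force: [-0.1, 0.3, -2.4]
grip_width: 15.9
finger_force: 30.0
contact_force: [0.6, -0.0, -2.0]
grip_width: 15.9
finger_force: 30.0
contact_force: [-0.1, -0.1, -1.6]
grip_width: 15.9
finger_force: 30.0
21.1833 [428.5   4.6 216.2] [ 0.999 -0.049  0.001] [-0.0014  0.0003 -0.0044 -0.0021  0.0004  0.0016] [-0.09928056 -0.10586179 -1.57644675] 29.976888298988342
pred x=-30,-60,-85,-90,-105 [[350.9, 182.4], [363.3, 184.9], [373.8, 187.0], [375.9, 187.4], [382.2, 188.7]]
173 129 123 124 128 126 123 128 123 125 122 123 124 124 125 127 123 124 124 126 128 123 125 121 121 122 126 120 128 124 120 122 123 121 126 119 117 122 129 126 125 117 122 136 154
174 129 124 127 123 126 126 122 123 128 128 124 123 129 123 123 126 128 128 128 125 123 125 124 125 119 128 125 125 125 120 122 114 118 113 112 108 114 117 113 111 110 113 121 135
175 121 128 128 125 127 118 125 123 126 124 128 124 124 125 127 125 125 125 126 130 124 121 126 126 122 124 124 125 117 114 107 101 102 100  98  98 102 107 104 104 102 103 111 129
176 124 124 128 125 128 122 123 124 124 125 122 126 126 123 124 124 126 129 128 126 1
[... 3354 characters left out ...]
 169 166 178 176 175 176 174 184 184 175 183 172 177 171 173 169 170 169 172 168 169 168 170 172 170 169 169 178 174 170 169 167 169 173 181 183 173 175 173 176
196 173 176 180 176 173 179 182 179 176 182 172 180 171 170 183 175 176 168 171 168 170 171 170 168 170 170 170 169 169 170 170 173 165 169 170 168 170 173 178 173 182 174 176 176
197 178 175 182 172 177 178 172 176 181 173 173 178 167 173 172 177 175 171 165 164 170 172 168 172 169 168 175 174 169 170 171 168 169 171 167 167 170 171 176 174 176 164 179 171
198 177 170 172 179 173 177 175 169 173 178 176 187 183 188 176 173 174 167 171 167 169 169 170 170 170 170 168 170 168 168 169 170 171 172 171 168 172 171 174 173 178 176 179 172
```

The gauge ends at column 376 in the side view. That matches a tip at x = -90 mm (predicted 375.9), so the 15 mm reading is intact. The gauge is level, and its tip is over the card at 216 mm.

```bash
python3 -c "
from plant import order
print(order.close_job())"
```

```text
the job is handed in; nothing more can be done
None
```

The job is handed in, and the system returned no verdict: the collar seated fully on the guide tube, the gauge came out still showing about 15 mm, and it was held level and still, tip about 216 mm above the card's centre, after about 21 s of the 50 s allowed; a first insertion stalled 19 mm short at a wrist-joint limit, so I backed out and re-angled the wrist.

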